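# Pack a model car against the datum plate with matching spacers and a hand-held wedge

## Robot

A 6-joint arm with a two-finger parallel gripper is mounted at the origin on the work surface. World frame = base frame: x ahead of the robot, y to its left, z up, the work surface at z = 0. Lengths are in m, angles in rad, forces in N, time in s.
With the tool pointing down it reaches from about 0.25 to 0.725 m from the base axis. Payload 9.7 kg.
Tool frame: the origin (TCP) lies at the very end of the fingers, on their centre line; the grasp point (between the pads) lies 19 mm behind it; z points along the fingers, y is the direction in which the jaws open and shut (so a half turn about z gives the same grasp; the last joint's range is limited). The gripper opens to 85 mm and grips with 20 to 120 N. Pads are 22 mm wide; open, the fingers measure 114 mm over their backs; the gripper's body (76 mm by 85 mm) begins 54 mm behind the grasp point. The pads swing forward as they close: fully open they stand 13 mm farther back than shut.
Start: joints at [-1.192, 0.087, 0.176, 1.66, 0, 1.571], TCP at [0.203, -0.511, 0.231] pointing down, gripper open.
Joint ranges: [-3.13, 3.13], [-0.85, 1.81], [-1.15, 1.24], [-2.2, 2.28], [-1.44, 1.52], [-3.14, 3.14]. Speed limits (rad/s): [2.22, 2.22, 2.57, 3.14, 3.14, 3.14].

## Interface

Orientations are given as a 3x3 rotation matrix whose columns are the frame's x, y, z axes.
In Python, from bench import robot, vision gives the robot as it stands. The module is installed in compiled form; this text tells all that it offers. Calls block until the motion is done:
- robot.move_to(position, orientation): joint-space move of the TCP to a pose.
- robot.movel(position, frame=None, max_speed=0.15): straight line of the TCP; frame=None keeps the orientation; max_speed is the mean speed in m/s.
- robot.set_joints(angles): joint-space move.
- robot.grip(opening, grip_force=None): opening from 0.0 (shut) to 1.0 (fully open); grip_force is the grip in N (None keeps the last); returns when the fingers have stopped.
- robot.sleep(seconds).
- robot.solve_ik(position, orientation): joint angles nearest the present ones, or None.
- vision.get_image(name): name is "scene" or "top" or "wrist"; returns a dict with "image" (420x560x3 uint8, blue, green, red), "intrinsics" (3x3 intrinsics, pixels), "eye" and "orientation" of the camera in the world. Camera axes: x right, y up, looking along -z (the intrinsics and any distortion apply to the point x, -y, -z); pixel columns grow to the right and rows downward; lengths in m; the calibration is good to about 2 mm. A picture is of the moment at which its call begins. There is no depth.
A pose or a line that the arm cannot do raises robot.IKError and nothing moves.
- robot.close_job(): hands the job in, once; it reports no verdict.
Readings, each from a call of its own:
- robot.current_clock(): time.
- robot.current_joint_positions(): joint angles.
- robot.current_joint_vel(): joint speeds.
- robot.current_tau(): joint torques, N m.
- robot.current_tcp_pos(): TCP position.
- robot.current_orientation(): TCP orientation.
- robot.current_wrist_force(): force on the tool from outside, world axes, zero at the start.
- robot.current_ft_torque(): the same for the moment, N m.
- robot.current_finger_gap(): opening from 0.0 (shut) to 1.0 (fully open).
Only numpy, scipy, OpenCV 4.12 (cv2) and the standard library are available. Lean on these libraries where they do the work, as an engineer would, in place of code of your own. Each camera call takes 0.05 s, during which the arm holds its last target. There are 200 camera calls.

## Task

The red model car in the jig stands off the dark datum plate on a spring. Pack the gap behind it: stand two spacer plates of the same colour upright and centred in the gap, one at the fixed stop and one at the car's jaw, using the colour with which the wedge can close the gap, then take the wedge from its stand and push it straight down between them until you feel the car come hard home against the plate. The wedge is slippery and does not stay by itself: finish still gripping it and pressing it down, and leave the other cars and the screwdriver where they are.

Things in the scene. Friction and masses are not known exactly. Their poses are not given: they have to be found in the camera images.
- jig: aluminium jig bed fixed to the desk, 90 (x) x 235 (y, from -120 to +115) x 12 mm thick, bed top 12 mm above the origin. Origin: on the underside, on the centre line, directly below the jaw's gap face when the car is home. Along its +y lie jaw, red car and, from y = 101 to 113 mm, the dark datum plate; the gap runs from y = 0 towards -y to the stop. No side walls.
- stop: fixed steel stop on the bed: post 26 wide (x) x 34 (y) x 55 mm tall with a 70 mm wide, 12 mm thick foot. Origin: centre of the lower edge of its gap face, on the bed top (12 mm above the jig's origin); the stop extends to -y from there and its axes are the jig's. Gap with the car home = distance along the jig's y from stop origin to jig origin, 35 to 56 mm; at the start it is 4 mm less.
- carriage (a joint): sliding carriage with the red car: 0 = home, car hard against the datum plate; 0.004 = the end of its 4 mm travel towards the stop, where the spring (about 5 N) keeps it at the start.
- jaw (a point): a point of the steel jaw on the carriage; the jaw is 26 wide (x) x 14 thick (y), its top 67 mm above the jig's underside (level with the top of the stop). The point lies at the height of the jig's underside, centred in x, directly below the jaw's gap face; the jaw extends to +y from there, axes as the jig's.
- orange_a: orange smooth plastic spacer plate (slides easily on the wedge), 48 long (its x) x 10 thick (its y) x 50 mm tall, 35 g or so, standing on its long edge; same as the other orange one and the same either way round. Origin: centre of the underside; z up.
- orange_b: orange smooth plastic spacer plate (slides easily on the wedge), 48 long (its x) x 10 thick (its y) x 50 mm tall, 35 g or so, standing on its long edge; same as the other orange one and the same either way round. Origin: centre of the underside; z up.
- blue_a: blue smooth plastic spacer plate (slides easily on the wedge), 48 long (its x) x 15 thick (its y) x 50 mm tall, 52 g or so, standing on its long edge; same as the other blue one and the same either way round. Origin: centre of the underside; z up.
- blue_b: blue smooth plastic spacer plate (slides easily on the wedge), 48 long (its x) x 15 thick (its y) x 50 mm tall, 52 g or so, standing on its long edge; same as the other blue one and the same either way round. Origin: centre of the underside; z up.
- wedge: white slippery wedge hanging upright in its stand, 70 g. Origin: centre of the tip, z up. Blade 30 wide (x), 60 mm long; thickness (y) 4 mm at the tip, growing evenly by 0.5 mm per mm to 34. Flange 56 x 50 mm from z = 60 to 68; black handle 24 x 24 mm from z = 68 to 108. In a space r its tip sinks (r-4)/0.5 mm below the plates' tops before binding; it fills 10 to 26 mm, else does not enter or meets the bed.
- stand: fixed wooden stand for the wedge, 80 (x) x 66 (y) x 72 mm tall, with a hole 35 x 39 mm through it; the wedge lies along its axes, 12 mm above its underside. Origin: centre of the underside.
- blue_car: loose blue model car, 78 x 34 x 25 mm; bystander. Origin: centre of the underside.
- grey_car: loose grey model car, 78 x 34 x 25 mm; bystander. Origin: centre of the underside.
- green_car: loose green model car, 78 x 34 x 25 mm; bystander. Origin: centre of the underside.
- screwdriver: screwdriver lying on the desk; bystander. Origin: under its middle.
There are look-alikes about, which are no part of the job. Leave any pink look-alike of the orange_b alone. What is shaped like the blue_a but pink is not meant.

How it is judged:
On the way:
1. two plates of one colour stand upright on the bed in the gap between stop and jaw (((x of orange_a in the frame of jig between -0.018 and 0.018 m and z of orange_a in the frame of jig between 0.009 and 0.016 m and y of each of orange_a, orange_b in the frame of stop above 0 m and y of each of orange_a, orange_b in the frame of jaw below 0 m and angle between each of orange_a, orange_b's own z axis and vertical below 0.15 rad and x of orange_b in the frame of jig between -0.018 and 0.018 m and z of orange_b in the frame of jig between 0.009 and 0.016 m) or (x of blue_a in the frame of jig between -0.018 and 0.018 m and z of blue_a in the frame of jig between 0.009 and 0.016 m and y of each of blue_a, blue_b in the frame of stop above 0 m and y of each of blue_a, blue_b in the frame of jaw below 0 m and angle between each of blue_a, blue_b's own z axis and vertical below 0.15 rad and x of blue_b in the frame of jig between -0.018 and 0.018 m and z of blue_b in the frame of jig between 0.009 and 0.016 m))), for 0.2 s.
At the end, for the whole second after the job is handed in: Car home (carriage under 1 mm); two plates of one colour upright on the bed within 18 mm of its centre line, one pressed on the stop, one on the jaw; the upright wedge (both within 0.15 rad) presses both, every contact over 3 N and is still held (value of joint carriage below 0.001 m and contact force between the fingers and wedge above 3 N and angle between wedge's own z axis and vertical below 0.15 rad and ((x of orange_a in the frame of jig between -0.018 and 0.018 m and z of orange_a in the frame of jig between 0.009 and 0.016 m and angle between each of orange_a, orange_b's own z axis and vertical below 0.15 rad and x of orange_b in the frame of jig between -0.018 and 0.018 m and z of orange_b in the frame of jig between 0.009 and 0.016 m and contact force between orange_a and stop above 3 N and contact force between orange_b and carriage_c2 above 3 N and contact force between wedge and orange_a above 3 N and contact force between wedge and orange_b above 3 N) or (x of orange_b in the frame of jig between -0.018 and 0.018 m and z of orange_b in the frame of jig between 0.009 and 0.016 m and angle between each of orange_b, orange_a's own z axis and vertical below 0.15 rad and x of orange_a in the frame of jig between -0.018 and 0.018 m and z of orange_a in the frame of jig between 0.009 and 0.016 m and contact force between orange_b and stop above 3 N and contact force between orange_a and carriage_c2 above 3 N and contact force between wedge and orange_b above 3 N and contact force between wedge and orange_a above 3 N) or (x of blue_a in the frame of jig between -0.018 and 0.018 m and z of blue_a in the frame of jig between 0.009 and 0.016 m and angle between each of blue_a, blue_b's own z axis and vertical below 0.15 rad and x of blue_b in the frame of jig between -0.018 and 0.018 m and z of blue_b in the frame of jig between 0.009 and 0.016 m and contact force between blue_a and stop above 3 N and contact force between blue_b and carriage_c2 above 3 N and contact force between wedge and blue_a above 3 N and contact force between wedge and blue_b above 3 N) or (x of blue_b in the frame of jig between -0.018 and 0.018 m and z of blue_b in the frame of jig between 0.009 and 0.016 m and angle between each of blue_b, blue_a's own z axis and vertical below 0.15 rad and x of blue_a in the frame of jig between -0.018 and 0.018 m and z of blue_a in the frame of jig between 0.009 and 0.016 m and contact force between blue_b and stop above 3 N and contact force between blue_a and carriage_c2 above 3 N and contact force between wedge and blue_b above 3 N and contact force between wedge and blue_a above 3 N))); the arm keeps its last pose, push and grip.
It fails at once if a loose car or the screwdriver is moved by more than 30 mm (distance of any of blue_car, grey_car, green_car, screwdriver from where it was at the start of the episode above 0.03 m).
It also fails if it takes over 59 s, if anything falls off the work surface, if the arm or the gripper's body presses on something with over 40 N, if the wrist force passes 120 N, or if a joint passes its speed limit or range.

## Working session

There is one attempt and no reset: what is moved stays moved. The work goes in short steps, each a Python script; the robot and the scene stay as the last script left them, time stands still between calls to the robot, and variables do not carry over. Pictures are saved under pics/ and viewed, about 8 in all and at most 12, crops included, and the job is handed in when it is done.

```bash
mkdir -p pics; ls
cat > h.py <<'E'
from bench import robot, vision
import numpy as np, cv2
def cam(n,f=None):
    d=vision.get_image(n)
    if f: cv2.imwrite('pics/'+f,d['image'])
    return d
def ray(d,uv):
    K=np.array(d['intrinsics']);p=np.linalg.inv(K)@[uv[0],uv[1],1]
    return np.array(d['eye']),np.array(d['orientation'])@[p[0],-p[1],-p[2]]
def atz(d,uv,z):
    e,r=ray(d,uv);return e+r*(z-e[2])/r[2]
def proj(d,P):
    q=np.array(d['orientation']).T@(np.array(P)-np.array(d['eye']));q=np.array(d['intrinsics'])@[q[0],-q[1],-q[2]];return q[:2]/q[2]
def tri(obs):
    A=np.zeros((3,3));b=np.zeros(3)
    for d,uv in obs:
        e,r=ray(d,uv);r=r/np.linalg.norm(r);M=np.eye(3)-np.outer(r,r);A+=M;b+=M@e
    return np.linalg.solve(A,b)
def down(a): # tool down, jaw axis (y) at angle a
    y=np.array([np.cos(a),np.sin(a),0]);z=np.array([0,0,-1.]);return np.c_[np.cross(y,z),y,z]
E
python3 - <<'E'
from h import *
import pickle
D={n:cam(n,n+'0.png') for n in('scene','top','wrist')}
pickle.dump(D,open('d0.pkl','wb'))
for n in D: print(n,{k:np.round(v,3).tolist() for k,v in D[n].items() if k!='image'}, D[n].keys())
print(robot.current_clock(),robot.current_tcp_pos(),robot.current_orientation())
cv2.imwrite('pics/both.png',cv2.resize(np.vstack([D['scene']['image'],D['top']['image']]),None,fx=.7,fy=.7))
E
```

```text
pics
scene {'intrinsics': [[527.391, 0.0, 284.594], [0.0, 527.391, 209.603], [0.0, 0.0, 1.0]], 'eye': [1.203, 0.354, 1.254], 'orientation': [[-0.502, -0.736, 0.455], [0.865, -0.437, 0.248], [0.016, 0.518, 0.855]]} dict_keys(['image', 'intrinsics', 'eye', 'orientation'])
top {'intrinsics': [[415.998, 0.0, 283.05], [0.0, 415.998, 207.56], [0.0, 0.0, 1.0]], 'eye': [0.284, -0.018, 1.298], 'orientation': [[0.128, 0.967, -0.22], [-0.992, 0.125, -0.028], [0.0, 0.221, 0.975]]} dict_keys(['image', 'intrinsics', 'eye', 'orientation'])
wrist {'intrinsics': [[375.636, 0.0, 283.196], [0.0, 375.636, 213.284], [0.0, 0.0, 1.0]], 'eye': [0.268, -0.485, 0.372], 'orientation': [[0.37, 0.894, 0.252], [-0.929, 0.356, 0.1], [0.0, -0.271, 0.963]]} dict_keys(['image', 'intrinsics', 'eye', 'orientation'])
0.15 [ 0.20332586 -0.51084604  0.23076191] [[ 9.29118202e-01  3.69782690e-01 -3.58893951e-04]
 [ 3.69782864e-01 -9.29117733e-01  9.33371379e-04]
 [ 1.16898451e-05 -9.99925170e-04 -9.99999500e-01]]
```

View pics/top0.png

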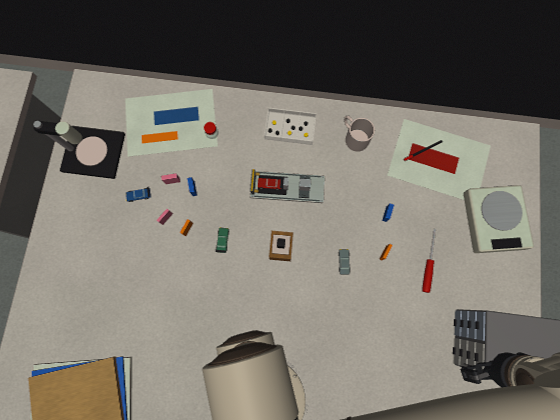

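View pics/scene0.png

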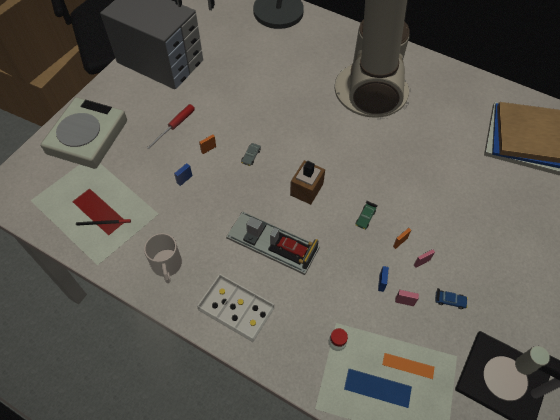

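Run:
```python
from h import *
import pickle
D=pickle.load(open('d0.pkl','rb'))
t=D['top']
for n,uv,z in [('jig',(287,186),.012),('stop',(305,186),.06),('blueL',(192,185),.05),('blueR',(388,211),.05),('orL',(185,226),.05),('orR',(386,251),.05),('stand',(281,243),.08),('green',(222,240),.025),('grey',(344,262),.025)]:
    print(n,atz(t,uv,z).round(3))
c1=cv2.resize(t['image'][160:275,170:410],None,fx=3.3,fy=3.3,interpolation=cv2.INTER_CUBIC)
cv2.imwrite('pics/c1.png',c1)
# wrist over jig
P=atz(t,(300,186),.06); a=np.arctan2(-.992,.128)
R=down(a)
print(robot.current_clock(),robot.solve_ik([P[0]-.11,P[1],.24],R),robot.solve_ik([P[0]-.11,P[1],.24],down(a+np.pi)))
```

```text
jig [0.645 0.015 0.012]
stop [ 0.639 -0.041  0.06 ]
blueL [0.6   0.308 0.05 ]
blueR [ 0.595 -0.303  0.05 ]
orL [0.47  0.306 0.05 ]
orR [ 0.472 -0.306  0.05 ]
stand [0.451 0.009 0.08 ]
green [0.445 0.192 0.025]
grey [ 0.425 -0.188  0.025]
0.15 [-0.04905475  0.03639705  0.13984129  1.67424056  0.          2.96421468] [-0.04905475  0.03639705  0.13984129  1.67424056  0.         -0.17737798]
```

View pics/c1.png

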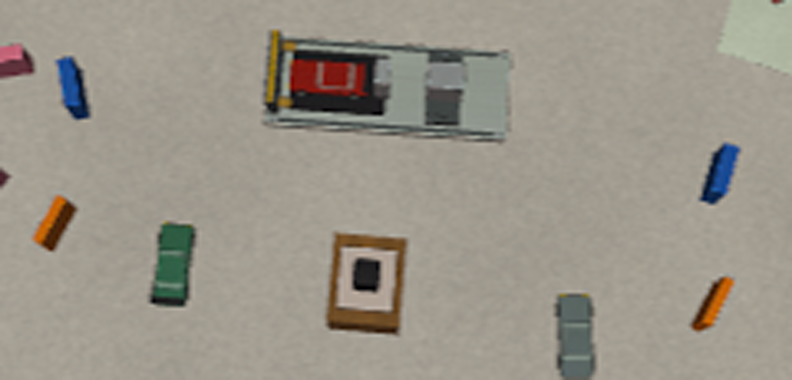

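Run:
```python
from h import *
import pickle
W={}
a=-np.pi/2
for n,p,aa in [('R1',(.44,-.30,.2),a),('R2',(.44,-.24,.2),a),('J1',(.55,-.05,.2),a),('J2',(.55,.03,.2),a),('S1',(.38,.03,.22),a),('L1',(.44,.27,.2),a),('L2',(.44,.33,.2),a)]:
    try:
        robot.move_to(p,down(aa)); W[n]=cam('wrist',n+'.png'); print(n,robot.current_clock(), robot.current_joint_positions().round(2))
    except robot.IKError as e: print(n,e)
pickle.dump(W,open('w.pkl','wb'))
def m(*ns): return np.hstack([W[n]['image'] for n in ns])
cv2.imwrite('pics/m1.png',cv2.resize(np.vstack([m('R1','R2'),m('L1','L2')]),(800,600)))
```

```text
R1 1.4083 [-0.6   0.04  0.06  1.6  -0.    2.54]
R2 1.8083 [-0.5  -0.04 -0.01  1.6  -0.    2.64]
J1 2.7417 [-0.09  0.08  0.11  1.6  -0.    3.05]
J2 7.825 [ 0.05  0.08  0.11  1.6   0.   -3.09]
S1 8.5917 [ 0.08 -0.32 -0.21  1.67 -0.   -3.06]
L1 9.6167 [ 0.55 -0.    0.02  1.6  -0.   -2.59]
L2 10.0167 [ 0.64  0.08  0.1   1.6  -0.   -2.5 ]
```

View pics/m1.png

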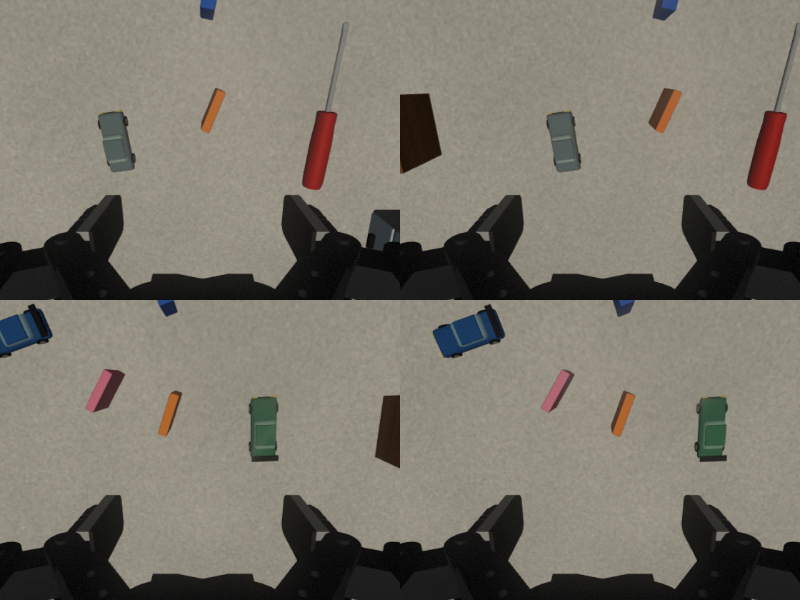

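View pics/J1.png

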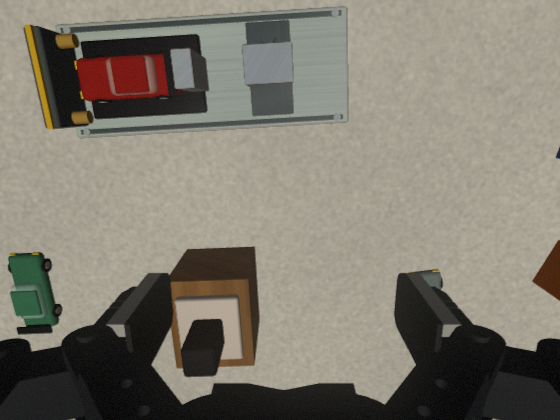

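Run:
```python
from h import *
import pickle
W=pickle.load(open('w.pkl','rb'))
c=lambda n,x,y,w,h,f:cv2.resize(W[n]['image'][y:y+h,x:x+w],(w*f,h*f),interpolation=cv2.INTER_CUBIC)
d=W['J2']
print(W['J2']['eye'],W['J1']['eye'])
print([ (proj(W['J2'],atz(W['J1'],p,.067))).round() for p in((193,48),(243,40),(293,80),(200,300))])
u=int(proj(W['J2'],atz(W['J1'],(218,60),.067))[0])
i1=c('J1',160,10,150,115,4); i2=c('J2',u-75,10,150,115,4)
print(u-75)
cv2.imwrite('pics/gap.png',cv2.resize(np.vstack([i1[:300],i2[:300]]),None,fx=1,fy=1))
cv2.imwrite('pics/S1c.png',W['S1']['image'])
```

```text
[0.61939848 0.03020342 0.34163746] [ 0.61926983 -0.05094827  0.34148112]
[array([313.,  48.]), array([364.,  40.]), array([411.,  80.]), array([300., 300.])]
262
```

View pics/gap.png

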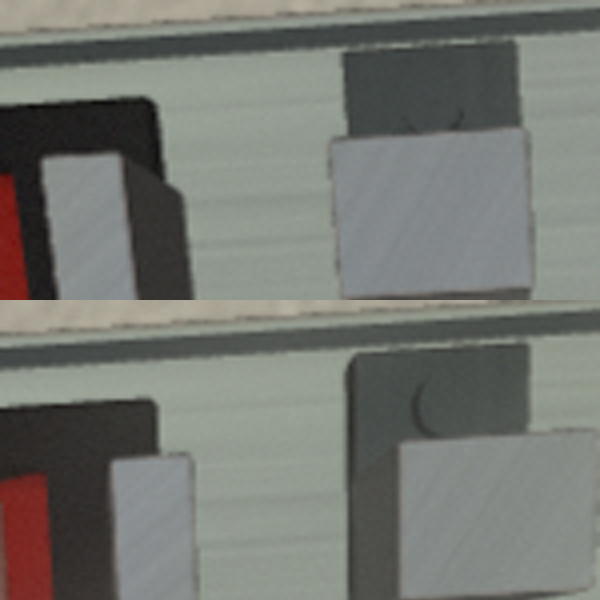

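View pics/S1.png

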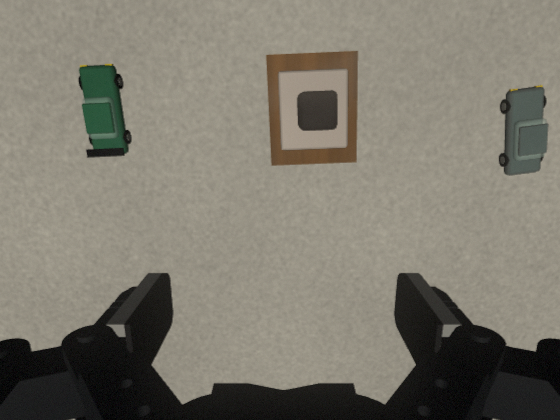

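Run:
```python
from h import *
import pickle
W=pickle.load(open('w.pkl','rb'));J1,J2,S=W['J1'],W['J2'],W['S1']
pts={'jawfar':((190,48),(309.3,48)),'stopfar':((242.5,44.2),(361.5,45.2)),'stopnear':((245.3,83.7),(362.3,84))}
for n,(a,b) in pts.items():
    print(n,tri([(J1,a),(J2,b)]).round(4),atz(J1,a,.067).round(4),atz(J2,b,.067).round(4))
for d,a in((J1,(193.5,84.7)),(J2,(311,84.7)),(J1,(291,41.5)),(J1,(293,82))): print(atz(d,a,.067).round(4))
print('bed edge',[atz(J1,p,.012).round(4) for p in((346,8),(347,122),(84,136),(58,26))])
print('stand',[atz(S,p,.072).round(4) for p in((267,55),(357,52),(356,163),(272,166))])
print('flange',[atz(S,p,.08).round(4) for p in((279,71),(347,69),(347,149),(281,152))])
print('handle',[atz(S,p,.12).round(4) for p in((297,90.5),(338,90),(337,130.5),(298,131.5))])
# plates: J1 only if visible
for n in('R1','R2','L1','L2','J1','J2','S1'):
    im=W[n]['image'].astype(int);b,g,r=im[...,0],im[...,1],im[...,2]
    o=((r>140)&(g>60)&(g<140)&(b<70)).astype(np.uint8)
    k,l,s,c=cv2.connectedComponentsWithStats(o)
    for i in range(1,k):
        if s[i,4]>200:
            rr=cv2.minAreaRect(np.argwhere(l==i)[:,::-1].astype(np.float32)); bx=cv2.boxPoints(rr)
            P=np.array([atz(W[n],p,.05)[:2] for p in bx]); print(n,'orange',rr[0],P.mean(0).round(4), 'sides',[np.linalg.norm(P[j]-P[j-1]).round(4) for j in(1,2)],'ang',[round(np.arctan2(*(P[j]-P[j-1])[::-1]),3) for j in(1,2)])
```

```text
jawfar [0.6584 0.0121 0.0646] [0.658  0.0116 0.067 ] [0.6582 0.0123 0.067 ]
stopfar [ 0.6607 -0.0236  0.0635] [ 0.6603 -0.024   0.067 ] [ 0.66   -0.0229  0.067 ]
stopnear [ 0.6352 -0.025   0.0661] [ 0.6351 -0.0251  0.067 ] [ 0.6352 -0.0249  0.067 ]
[0.6345 0.0107 0.067 ]
[0.6347 0.0107 0.067 ]
[ 0.662  -0.0566  0.067 ]
[ 0.6362 -0.0581  0.067 ]
bed edge [array([ 0.6949, -0.1011,  0.012 ]), array([ 0.6073, -0.1058,  0.012 ]), array([0.5958, 0.1201, 0.012 ]), array([0.6821, 0.1283, 0.012 ])]
stand [array([0.4865, 0.0416, 0.072 ]), array([ 0.4885, -0.0228,  0.072 ]), array([ 0.4089, -0.0263,  0.072 ]), array([0.4066, 0.0387, 0.072 ])]
flange [array([0.475, 0.033, 0.08 ]), array([ 0.4763, -0.0149,  0.08  ]), array([ 0.4205, -0.0175,  0.08  ]), array([0.4183, 0.0317, 0.08  ])]
handle [array([0.4602, 0.0216, 0.12  ]), array([ 0.4605, -0.0036,  0.12  ]), array([ 0.4362, -0.0039,  0.12  ]), array([0.4356, 0.0207, 0.12  ])]
R1 orange (298.21746826171875, 155.47189331054688) [ 0.4731 -0.3121] sides [np.float64(0.0467), np.float64(0.0089)] ang [np.float64(-0.387), np.float64(-1.95)]
R2 orange (375.7518310546875, 155.81752014160156) [ 0.4729 -0.3117] sides [np.float64(0.047), np.float64(0.0087)] ang [np.float64(-0.386), np.float64(-1.985)]
L1 orange (235.09266662597656, 160.0291748046875) [0.47   0.3065] sides [np.float64(0.0466), np.float64(0.0091)] ang [np.float64(-0.341), np.float64(-1.873)]
L2 orange (312.7302551269531, 160.40090942382812) [0.4698 0.3067] sides [np.float64(0.0467), np.float64(0.0091)] ang [np.float64(-0.338), np.float64(-1.913)]
J1 orange (38.18523025512695, 76.56924438476562) [0.6399 0.1276] sides [np.float64(0.0039), np.float64(0.0717)] ang [np.float64(-1.381), np.float64(-3.084)]
```

```bash
cat >> h.py <<'E'
YJ=.053; ex=np.array([np.cos(YJ),np.sin(YJ),0]); ey=np.array([-np.sin(YJ),np.cos(YJ),0])
F=lambda: np.array(robot.current_wrist_force())
def guard(v,step,dist,thr,speed=.02):
    """step along unit v until force change against v exceeds thr; returns travel"""
    p0=np.array(robot.current_tcp_pos()); f0=F()@v; s=0; f=0
    while s<dist-1e-9:
        s+=step; robot.movel(p0+v*s,max_speed=speed); f=F()@v-f0
        if abs(f)>thr: break
    print('guard',v.round(2),'s',round(s,4),'f',round(f,2),'tcp',np.array(robot.current_tcp_pos()).round(4),'t',round(robot.current_clock(),1)); return s
def log(m): print(m,'t',round(robot.current_clock(),2),'gap',round(robot.current_finger_gap(),3),'F',F().round(1),'tcp',np.array(robot.current_tcp_pos()).round(4))
def pick(xy,a,z=.018):
    R=down(a); robot.grip(1.0)
    robot.move_to([*xy,.10],R); robot.movel([*xy,z],max_speed=.15); log('at'); robot.grip(0.,30); log('gripped')
    robot.movel([*xy,.15],max_speed=.25); log('lifted')
E
python3 - <<'E'
from h import *
pick((.4699,.3066),-.34)
c=np.array([.6464,.0113,0])-.009*ey
robot.move_to([c[0],c[1],.12],down(YJ)); log('over')
cam('wrist','held.png');
E
```

```text
at t 15.05 gap 0.998 F [ 0.1 -0.4  0.8] tcp [0.4702 0.3068 0.0188]
gripped t 15.48 gap 0.556 F [0.2 0.1 5.5] tcp [0.4703 0.3069 0.0189]
lifted t 16.16 gap 0.557 F [-0.2  0.1 -1.1] tcp [0.4697 0.3065 0.149 ]
over t 17.48 gap 0.558 F [-0.2 -0.2 -0.4] tcp [0.6465 0.0032 0.1196]
```

View pics/held.png

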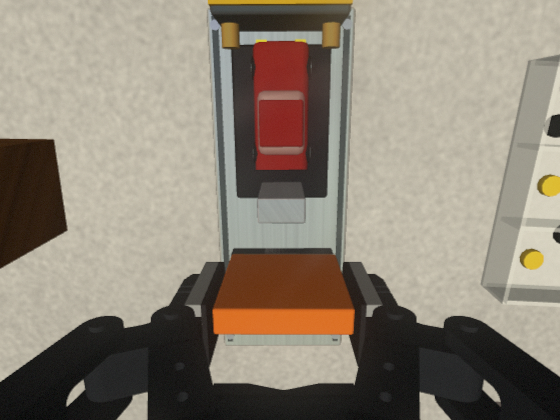

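Run:
```python
from h import *
c=np.array([.6464,.0113,0])-.009*ey
robot.movel([c[0],c[1],.0315],max_speed=.12); log('low')
guard(ey,.001,.008,1.5)
p=np.array(robot.current_tcp_pos()); p[2]=.0302; robot.movel(p,max_speed=.02); log('set')
robot.grip(.75); log('rel')
p[2]=.11; robot.movel(p,max_speed=.2)
pick((.473,-.3119),-.387)
c=np.array([.6477,-.0242,0])+.009*ey
robot.move_to([c[0],c[1],.13],down(YJ)); log('over2')
cam('wrist','held2.png')
```

```text
low t 18.42 gap 0.554 F [-0.3  0.4  0.1] tcp [0.647  0.0025 0.0318]
guard [-0.05  1.    0.  ] s 0.005 f -3.38 tcp [0.6468 0.0071 0.0317] t 19.7
set t 19.92 gap 0.556 F [ 0.1 -2.  -0.5] tcp [0.6467 0.0071 0.03  ]
rel t 20.23 gap 0.751 F [-0.5  0.2  0.5] tcp [0.6468 0.0073 0.0302]
at t 23.18 gap 0.998 F [-0.4 -0.1 -0.4] tcp [ 0.4736 -0.3118  0.0188]
gripped t 23.62 gap 0.555 F [0.3 1.1 6.1] tcp [ 0.4734 -0.3122  0.0189]
lifted t 24.29 gap 0.555 F [-0.  -0.  -0.6] tcp [ 0.4727 -0.3118  0.149 ]
over2 t 25.59 gap 0.554 F [-0.8  0.1  0.3] tcp [ 0.6469 -0.0163  0.1299]
```

View pics/held2.png

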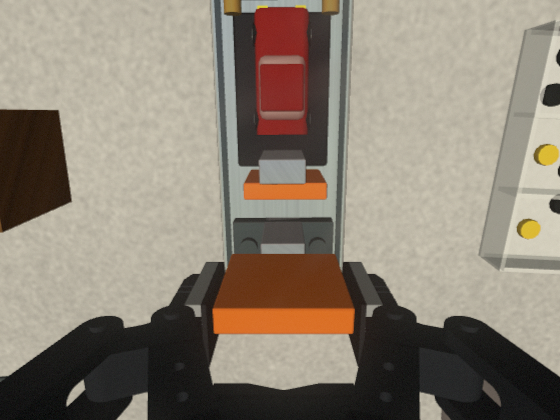

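Run:
```python
from h import *
c=np.array([.6477,-.0242,0])+.009*ey
robot.movel([c[0],c[1],.0315],max_speed=.12); log('low')
guard(-ey,.001,.008,2.5)
p=np.array(robot.current_tcp_pos()); p[2]=.0302; robot.movel(p,max_speed=.02); log('set')
robot.grip(.75); log('rel')
p[2]=.13; robot.movel(p,max_speed=.2)
robot.grip(.7)
w=(.4478,.0083)
robot.move_to([*w,.15],down(.042)); robot.movel([*w,.0845],max_speed=.15); log('at wedge')
robot.grip(0.,110); log('gripped')
robot.movel([*w,.20],max_speed=.2); log('lifted')
c=np.array([.6471,-.0058,0])
robot.move_to([c[0],c[1],.17],down(YJ)); log('over')
cam('wrist','wedge.png')
```

```text
low t 26.62 gap 0.558 F [-0.1  0.3 -0.2] tcp [ 0.6474 -0.0153  0.0318]
guard [ 0.05 -1.   -0.  ] s 0.003 f -2.68 tcp [ 0.6475 -0.018   0.0318] t 27.4
set t 27.62 gap 0.557 F [0.8 2.1 0.5] tcp [ 0.6476 -0.018   0.0302]
rel t 27.93 gap 0.751 F [ 0.8  0.1 -0.2] tcp [ 0.6475 -0.0182  0.0301]
at wedge t 30.21 gap 0.7 F [1.3 0.8 1.2] tcp [0.4483 0.0082 0.0848]
gripped t 30.62 gap 0.264 F [ 0.4 -0.   5.2] tcp [0.4485 0.0083 0.0857]
lifted t 31.35 gap 0.27 F [-0.4 -1.4 -1.7] tcp [0.4475 0.0083 0.1989]
over t 32.17 gap 0.264 F [ 0.4  0.3 -0.8] tcp [ 0.6461 -0.0057  0.1695]
```

View pics/wedge.png

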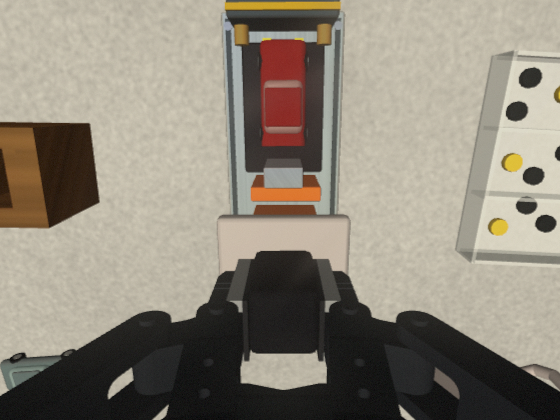

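Run:
```python
from h import *
c=np.array([.6471,-.0054,0]); R=down(YJ)
robot.movel([c[0],c[1],.136],R,max_speed=.12); log('tip entering')
robot.movel([c[0],c[1],.116],max_speed=.05); log('in')
s=0;yo=0
while s<.018:
    s+=.001; p=c+ey*(max(0,min(.002,.25*(s-.003)))+yo)
    p[2]=.116-s; robot.movel(p,max_speed=.02); f=F()
    if s>.004: yo+=np.clip(f@ey*1e-4,-.0005,.0005)
    log(f's {s:.3f} yo {yo*1e3:.2f} ')
    if f[2]>28: break
```

```text
tip entering t 32.66 gap 0.26 F [ 0.6  0.8 -1.2] tcp [ 0.6465 -0.0053  0.1368]
in t 33.21 gap 0.27 F [-0.  -1.3 -1. ] tcp [ 0.647  -0.0055  0.1158]
s 0.001 yo 0.00  t 33.46 gap 0.267 F [-0.9 -1.5 -0.5] tcp [ 0.6472 -0.0054  0.1152]
s 0.002 yo 0.00  t 33.71 gap 0.264 F [ 0.3 -3.3 -0.5] tcp [ 0.6471 -0.0056  0.114 ]
s 0.003 yo 0.00  t 33.96 gap 0.267 F [-1.  -4.3  0.9] tcp [ 0.6472 -0.0057  0.113 ]
s 0.004 yo 0.00  t 34.21 gap 0.265 F [ 0.5 -4.1  0.3] tcp [ 0.6471 -0.0054  0.112 ]
s 0.005 yo -0.50  t 34.46 gap 0.271 F [ 1.1 -5.3  0.5] tcp [ 0.6471 -0.005   0.1109]
s 0.006 yo -0.83  t 34.71 gap 0.264 F [ 0.8 -3.2  0.5] tcp [ 0.6471 -0.005   0.1099]
s 0.007 yo -1.00  t 34.96 gap 0.264 F [-0.2 -1.7  1.5] tcp [ 0.6471 -0.0049  0.109 ]
s 0.008 yo -1.13  t 35.21 gap 0.265 F [ 0.3 -1.3  1.4] tcp [ 0.6471 -0.0048  0.108 ]
s 0.009 yo -1.13  t 35.46 gap 0.266 F [1.5 0.1 1.4] tcp [ 0.6471 -0.0047  0.107 ]
s 0.010 yo -0.93  t 35.71 gap 0.264 F [-0.1  2.   3.4] tcp [ 0.6471 -0.0045  0.106 ]
s 0.011 yo -0.74  t 35.96 gap 0.261 F [0.  1.9 2.8] tcp [ 0.647  -0.0042  0.1049]
s 0.012 yo -0.61  t 36.21 gap 0.265 F [0.8 1.3 3.5] tcp [ 0.6471 -0.0041  0.1041]
s 0.013 yo -0.50  t 36.46 gap 0.264 F [-1.1  1.1  6.3] tcp [ 0.6472 -0.004   0.1035]
s 0.014 yo -0.45  t 36.71 gap 0.266 F [-0.5  0.5  9.2] tcp [ 0.6474 -0.004   0.1031]
s 0.015 yo -0.36  t 36.96 gap 0.261 F [-1.2  0.9 11.8] tcp [ 0.6476 -0.0039  0.1027]
s 0.016 yo -0.31  t 37.21 gap 0.262 F [-0.3  0.4 15.5] tcp [ 0.6479 -0.0039  0.1023]
s 0.017 yo -0.25  t 37.46 gap 0.266 F [-2.7  0.4 18.5] tcp [ 0.6481 -0.0039  0.102 ]
s 0.018 yo -0.11  t 37.71 gap 0.266 F [-2.   1.3 21.3] tcp [ 0.6484 -0.0038  0.1016]
```

Run:
```python
from h import *
c=np.array([.6471,-.0054,0])+ey*(.002)
for s in (.020,.022,.0235):
    p=c.copy();p[2]=.116-s; robot.movel(p,max_speed=.02); log(str(s))
robot.sleep(1); log('hold')
a=cam('wrist')['image'];b=cam('scene')['image'][190:290,210:340]
cv2.imwrite('pics/end.png',np.vstack([a[100:,:],cv2.resize(b,(364,280))[:, :].repeat(1,0) if 0 else cv2.copyMakeBorder(cv2.resize(b,(364,280)),0,0,0,196,cv2.BORDER_CONSTANT)]))
```

```text
0.02 t 37.96 gap 0.267 F [-0.8 -0.5 25.7] tcp [ 0.6491 -0.0037  0.1007]
0.022 t 38.21 gap 0.265 F [-0.7  0.7 31.6] tcp [ 0.6496 -0.0037  0.0999]
0.0235 t 38.46 gap 0.271 F [-2.   1.2 36.7] tcp [ 0.65   -0.0036  0.0995]
hold t 39.46 gap 0.274 F [-1.7  0.9 36.8] tcp [ 0.6501 -0.0036  0.0995]
```

View pics/end.png

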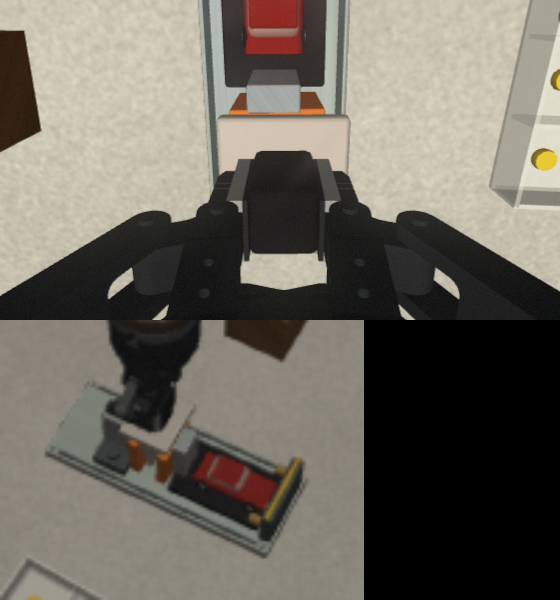

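Run:
```python
from h import *
d=cam('wrist')
for uv in((274,211),(274,184)): print((atz(d,uv,.067)).round(4))
log('final'); robot.close_job()
```

```text
[0.6456 0.017  0.067 ]
[0.645  0.0302 0.067 ]
final t 39.61 gap 0.262 F [-2.2  0.3 37.4] tcp [ 0.6501 -0.0036  0.0995]
the job is handed in; nothing more can be done
```

I packed the gap with the two orange plates, pressed the wedge home between them, and handed the job in at 39.6 s. The gripper is still holding the wedge and pressing it down with about 37 N. No verdict is reported, so the result rests on my own checks.

- **Colour choice:** I measured the gap at about 35.5 mm at the start, so about 39.5 mm with the car home. That leaves 19.5 mm for the wedge with orange plates, which it can fill. Blue plates would leave 9.5 mm, below its 10 mm minimum.
- **Plates:** I slid one plate until I felt it touch the jaw and the other until I felt it touch the stop. Both looked upright and centred in the pictures after that.
- **Wedge:** The light spring resistance lasted about 8 mm of descent, which matches the 4 mm of car travel. After that the force climbed steeply, so I took the car to be hard home. The sideways force at the end was only about 1 N.
- **Jaw position:** The camera put the jaw face at y = 17.0 mm, against 11–12 mm at the start. That is 5–6 mm of movement for a 4 mm travel. The extra is within calibration and pixel error, and the direction agrees with the car being home.
- **Small drifts:** While I pressed, the tool shifted about 3 mm in x and sank about 4.5 mm past first hard contact. I put this down to the arm yielding or the handle slipping in the grip, but did not check which. The contact forces at the plates themselves could not be read directly.
- **Other items:** I did not touch the other cars, the screwdriver or the pink look-alikes, but did not re-measure their positions at the end.

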